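# Lock the service hatch with its quarter-turn stud

### The arm

A 6-joint arm with a two-finger parallel gripper is mounted at the origin on a cart in front of the work surface, level with it; the furniture and walls round the work are solid. World frame = base frame: x ahead of the robot, y to its left, z up, the work surface at z = 0. Lengths are in m, angles in rad, forces in N, time in s.
With the tool pointing down it reaches from about 0.275 to 1 m from the base axis. Payload 8.4 kg.
Tool frame: the origin (TCP) lies at the very end of the fingers, on their centre line; the grasp point (between the pads) lies 19 mm behind it; z points along the fingers, y is the line along which they close (so a half turn about z gives the same grasp; the last joint's range is limited). The gripper opens to 85 mm and grips with 20 to 120 N. Pads are 22 mm wide; open, the fingers measure 114 mm over their backs; the gripper's body (76 mm by 85 mm) begins 54 mm behind the grasp point. The pads swing forward as they close: fully open they stand 13 mm farther back than shut.
Start: joints at [-1.35, 0.353, 1.633, -0, 1.155, -0.002], TCP at [0.138, -0.61, 0.231] pointing down, gripper open.
Joint ranges: [-2.63, 2.63], [-0.92, 2.1], [0.06, 2.66], [-1.3, 4.44], [0, 2.69], [-3.02, 3.02]. Speed limits (rad/s): [2.22, 2.22, 2.79, 3.14, 3.14, 3.14].

### API

Orientations are given as a unit quaternion [x, y, z, w].
In Python, from rig import bot, viewer gives the robot as it stands.
- The arm moves only by the shell command python3 -m crank 'ROWS' [FORCE]. ROWS is text: rows parted by semicolons, each of 5 numbers parted by spaces: the closure, from 0 (fully open) to 1 (shut), then the shift along the tool's x, y, z in cm, then the turn about the tool's z in degrees. A call has 1 to 20 rows; each row is the pose to reach, as a shift and turn from the pose commanded when the call began, along the tool's axes at that moment; what a row does not reach only later rows make up. A row lasts 1/8 s, in which the tool goes at most 62.5 mm and 10.7 degrees, less where a joint would pass 70% of its speed; a pose out of reach is approached as far as the arm can. A call with a gripper value outside its range is refused whole. The fingers move at their own pace and stop on an object; FORCE is the grip in N (left out, the last holds). Time passes only in rows, so rows that repeat a pose let the fingers close. It gives the time, the measured TCP pose, the force, the opening and the grip force at its end, in the units of the state.
- bot.get_state(): the state, without advancing time (a new reading comes with each control period).
- viewer.capture(name): name is "side" or "top" or "wrist"; returns a dict with "frame" (400x640x3 uint8, red, green, blue), "fovy" (degrees; the focal length in pixels is half the picture's height over the tangent of half this angle, whatever the lens; pixels are square), "cx", "cy" (the principal point, pixels), "R" (3x3) and "t" (3): a world point X has camera coordinates R X + t; the wrist camera has in their place "hand_eye" (4x4, takes a point from camera to tool coordinates, whose origin is the TCP and whose axes are the flange's). Camera axes: x right, y down, z forward; pixel columns grow to the right and rows downward; lengths in m; the calibration is good to about 2 mm. A picture is of the moment at which its call begins: read the wrist's pose just before it. There is no depth.
- bot.sign_off(): hands the job in; it is judged then, once.
The state is a dict: "t": time; "joint_pos": joint angles; "qvel": joint speeds; "joint_torque": joint torques, N m; "position": TCP position; "orientation": TCP orientation; "wrist_force": force on the tool from outside, world axes, zero at the start; "torque": the same for the moment, N m; "gripper_width": opening from 0.0 (shut) to 1.0 (fully open); "finger_force": force on a finger pad.
Only numpy, scipy, OpenCV 4.12 (cv2) and the standard library are available. Lean on these libraries where they do the work, as an engineer would, in place of code of your own. Each camera call takes 0.05 s, during which the arm holds its last target. There are 200 camera calls.

### The job

The quarter-turn stud of the service box stands in its parking block. Put it foot first into the keyhole slot in the hatch panel, press it down gently against the spring, turn it a quarter turn clockwise (seen from above) and let go, so that the spring lifts it into its locked detent. Do not force anything: never push hard against the box, and leave the dish, the collar and the brush where they are.

Things in the scene. Friction and masses are not known exactly. Their poses are not given: they have to be found in the camera images.
- grip (a point): Quarter-turn stud, loose, about 0.12 kg, 63 mm tall, upright. This point: on its axis, 47 mm above the underside of its foot, in the black upright paddle to hold it by (36 mm long, 11 mm thick, from 25 to 63 mm above the foot's underside). x along the paddle, y across its 11 mm, z up. A half turn makes no difference. It stands in the parking block at the start.
- foot (a point): Centre of the underside of the stud's foot, on the stud's axis, 47 mm below grip, same axes. The steel foot is a bar 32 mm long (along x, as the paddle), 9 mm wide, 7 mm high, on a round shank of 14 mm.
- flange (a point): Centre of the underside of the stud's round steel flange (60 mm across, 4 mm thick), 21 mm above the foot's underside, same axes. At the start the flange rests on the parking block.
- stand: Parking block, fixed, grey, 72 x 72 x 30 mm, with a 36 x 18 mm pocket right through it in which the stud stands. Origin under its centre, on the table; x along the pocket.
- hatch: Service box, fixed, grey, 150 x 112 x 50 mm, with an aluminium hatch panel (156 x 118 mm) on top. Origin under its centre, on the table; z up. Its x axis is the direction of the slot, its y axis that of the locked foot.
- mouth (a point): Centre of the 46 mm round hole in the hatch panel, at the panel's top face, 50 mm above the table; axes as the box.
- slot (a point): Point on the hole's axis 3 mm below the panel's top: the top face of the steel receptacle seen in the hole, with its slot along x, 34.5 x 11.5 mm, with a 16.5 mm square middle for the shank: foot and shank have 1.25 mm to spare on each side. The receptacle floats: the slot stands 3 to 5 mm off this point (up to 4 in x and in y, not turned), held by 8 N of friction; feel for it.
- pressed (a point): Point on the hole's axis where the foot's underside is well pressed: 19.5 mm below the panel's top. In the slot the foot meets a spring 13 mm down (3 N there, 8 N at 21 mm, where the flange meets the panel and it ends). Only 18.5 mm or more down does it turn: clockwise from above, to a stop about 3 degrees past the quarter turn. Let go part way it stays down and can be regripped.
- locked (a point): Point on the hole's axis where the foot's underside stands once locked: 16 mm below the panel's top (flange 5 mm above the panel, foot along the box's y). Released at the quarter turn, within about 5 degrees, the spring lifts the foot up to 2.5 mm into its detent notch. The locked foot may stand off this axis as the slot does.
- nut_dish: Clear round dish, 70 mm across, 14 mm high, loose, to be left alone. Origin under its centre.
- collar: Orange-brown ring, 26 mm across, 10 mm high, loose, to be left alone. Origin under its centre.
- brush: Flat brush with a wooden handle, 156 mm long, 10 mm high, loose, to be left alone. Origin under its middle.
- stud: The quarter-turn stud as a whole; its origin is the centre of the underside of its foot, axes as grip.
Not all that is in view belongs to the job. Leave any pink or red look-alike of the stud alone.

How it is judged:
On the way, in this order (a step that is already met when the one before it is completed fails the run):
1. the stud's foot is in the slot: within 9 mm of the hole's centre, along the slot, more than 8 mm below the panel's top (horizontal distance between foot and mouth below 0.009 m and angle between the x axis of foot and the x axis of hatch, either way round below 0.2 rad and z of foot in the frame of mouth below -0.008 m), for 0.05 s.
2. the stud is pressed down clear of the detent plate and turned at least half way (horizontal distance between foot and mouth below 0.009 m and angle between the x axis of foot and the y axis of hatch, either way round below 0.8 rad and z of foot in the frame of mouth below -0.0175 m), for 0.05 s.
At the end, for the whole second after the job is handed in: The stud sits locked in the hatch: upright within 6 degrees, its foot within 9 mm of the hole's centre, across the slot within 8.5 degrees, and risen into the detent, its underside 14.5 to 17.2 mm below the panel's top (horizontal distance between foot and mouth below 0.009 m and angle between the x axis of foot and the y axis of hatch, either way round below 0.15 rad and z of foot in the frame of mouth between -0.0172 and -0.0145 m and angle between foot's own z axis and vertical below 0.1 rad); the robot touches nothing.
It fails at once if the stud is forced against the box with more than 40 N (contact force between stud and hatch above 40 N).
It fails at once if the robot pushes on the box with more than 40 N (contact force between any of the arm, the fingers and hatch above 30 N).
It fails at once if dish, collar or brush moved more than 20 mm (distance of any of nut_dish, collar, brush from where it was at the start of the episode above 0.02 m).
It also fails if it takes over 67 s, if anything falls off the work surface, if the arm or the gripper's body presses on something with over 40 N, if the wrist force passes 120 N, or if a joint passes its speed limit or range.

## Working session

There is one attempt and no reset: what is moved stays moved. The work goes in short steps, Python scripts to look and compute and a shell command to move; the robot and the scene stay as the last step left them, time stands still between calls to the robot, and variables do not carry over. Pictures are saved under pics/ and viewed, at most 10 in all, crops included, and the job is handed in when it is done.

```bash
mkdir -p pics; ls; python3 - <<'E'
from rig import bot, viewer
import cv2,json,numpy as np
s=bot.get_state();print({k:np.round(v,3).tolist() for k,v in s.items()})
for n in("top","side","wrist"):
    c=viewer.capture(n);cv2.imwrite(f"pics/{n}0.png",c["frame"][:,:,::-1])
    print(n,{k:np.round(v,4).tolist() for k,v in c.items() if k!="frame"})
a=cv2.imread("pics/top0.png");b=cv2.imread("pics/side0.png")
E
```

```text
pics
{'t': 0.0, 'joint_pos': [-1.35, 0.354, 1.634, -0.0, 1.155, -0.002], 'qvel': [-0.001, -0.001, -0.001, 0.0, 0.001, 0.0], 'joint_torque': [0.003, -60.524, -34.207, 0.0, 0.009, -0.0], 'position': [0.138, -0.609, 0.231], 'orientation': [0.994, 0.111, -0.0, -0.001], 'wrist_force': [-0.284, -0.359, 0.021], 'torque': [-0.064, 0.012, 0.015], 'finger_force': 0.0, 'gripper_width': 1.002}
top {'fovy': 51.3977, 'cx': 321.891, 'cy': 199.6128, 'R': [[0.0257, -0.9991, 0.0325], [-0.9879, -0.0304, -0.1523], [0.1531, -0.0282, -0.9878]], 't': [-0.1676, 0.5023, 0.8213]}
side {'fovy': 43.7014, 'cx': 321.7015, 'cy': 201.1777, 'R': [[0.9737, -0.2271, 0.0192], [-0.1281, -0.6152, -0.7779], [0.1885, 0.7549, -0.6281]], 't': [-0.5119, 0.0181, 1.0622]}
wrist {'fovy': 66.9934, 'cx': 318.3075, 'cy': 200.7153, 'hand_eye': [[-0.0007, -0.9561, -0.293, 0.0757], [1.0, -0.001, 0.0007, -0.0004], [-0.001, -0.293, 0.9561, -0.1424], [0.0, 0.0, 0.0, 1.0]]}
```

View pics/top0.png

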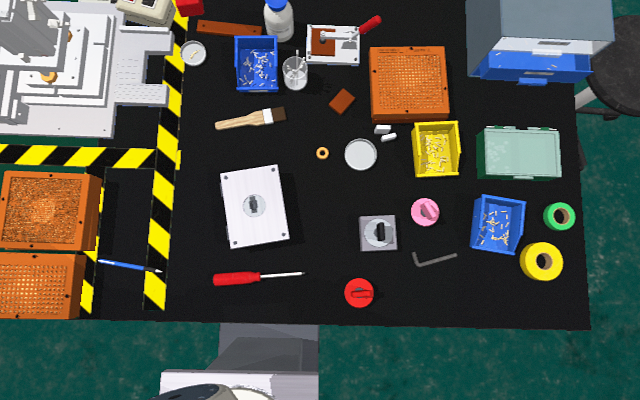

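View pics/side0.png

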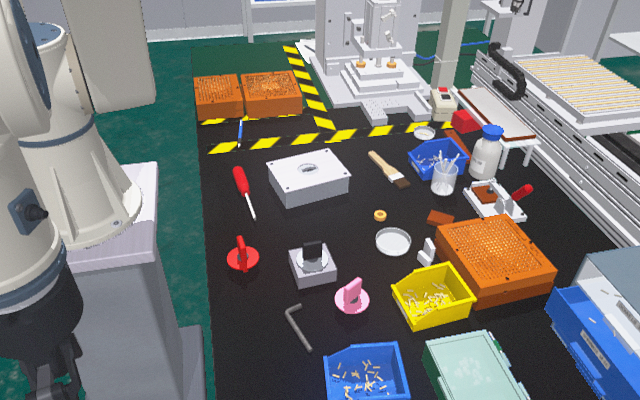

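The top picture shows three stud shapes: a black-paddled stud in a grey block at (380,232), a pink one at (425,211) and a red one at (359,292). The description fits the one in the grey block. The hatch is at (254,206).

```bash
python3 - <<'E'
import cv2,numpy as np
a=cv2.imread("pics/top0.png")
h=cv2.resize(a[155:255,210:300],None,fx=5,fy=5,interpolation=cv2.INTER_CUBIC)[:,:450]
s=cv2.resize(a[205:260,352:402],None,fx=7,fy=7,interpolation=cv2.INTER_CUBIC)
o=np.zeros((500,800,3),np.uint8);o[:,:450]=h;o[:385,450:800]=s
cv2.imwrite("pics/crop.png",o)
E
cat > h.py <<'E'
import numpy as np
from rig import bot, viewer
from scipy.spatial.transform import Rotation as Ro
def ray(c,u,v,st=None):
    f=200/np.tan(np.radians(c["fovy"])/2)
    d=np.array([(u-c["cx"])/f,(v-c["cy"])/f,1.])
    if "R" in c:
        R=np.array(c["R"]);return -R.T@np.array(c["t"]),R.T@d
    H=np.array(c["hand_eye"]);T=Ro.from_quat(st["orientation"]).as_matrix()
    return np.array(st["position"])+T@H[:3,3],T@H[:3,:3]@d
def atz(c,u,v,z,st=None):
    o,d=ray(c,u,v,st);return o+d*(z-o[2])/d[2]
def pix(c,X,st=None):
    f=200/np.tan(np.radians(c["fovy"])/2)
    if "R" in c: p=np.array(c["R"])@X+np.array(c["t"])
    else:
        H=np.array(c["hand_eye"]);T=Ro.from_quat(st["orientation"]).as_matrix()
        p=H[:3,:3].T@(T.T@(np.array(X)-st["position"])-H[:3,3])
    return np.array([c["cx"]+f*p[0]/p[2],c["cy"]+f*p[1]/p[2]])
E
```

```text
(no output)
```

View pics/crop.png

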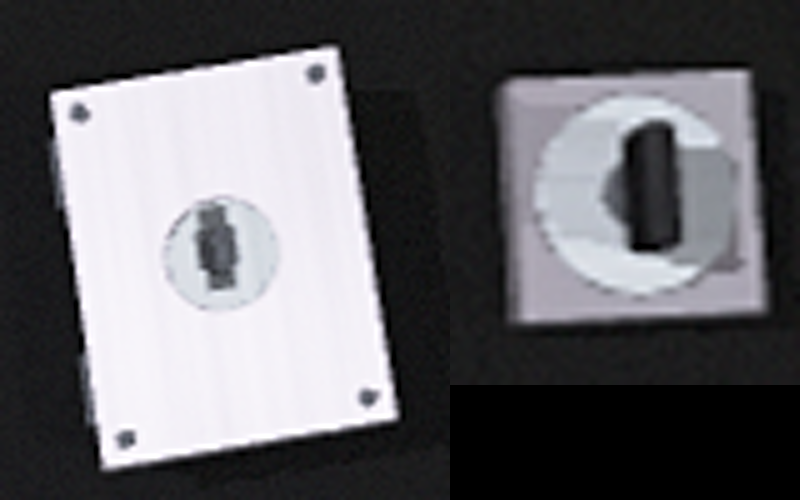

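The crop confirms the choice: a black paddle on a steel flange in the grey block. The hatch corners, hole and slot are clear.

```bash
python3 - <<'E'
from h import *
c=viewer.capture("top")
H=lambda u,v,z:atz(c,210+u/5-.4,155+v/5-.4,z)
S=lambda u,v,z:atz(c,352+(u-450)/7-.43,205+v/7-.43,z)
q=[H(*p,.05) for p in((50,92),(338,46),(398,418),(103,470))]
print(np.round(q,4).tolist(),"ctr",np.mean(q,0),"sides",[np.linalg.norm(q[i]-q[i-1]) for i in range(4)])
e=q[0]-q[3]+q[1]-q[2];print("hatch yaw(long)",np.degrees(np.arctan2(e[1],e[0])))
print("hole",H(221,253,.05),"slot",H(216,246,.047))
b=[S(*p,.03) for p in((507,75),(750,70),(768,312),(518,322))]
print("block",np.mean(b,0),[np.linalg.norm(b[i]-b[i-1]) for i in range(4)])
e=b[0]-b[3]+b[1]-b[2];print("yaw",np.degrees(np.arctan2(e[1],e[0])))
print("flange",S(635,195,.034))
print("paddle ends",S(656,124,.072),S(652,250,.072))
s=bot.get_state();print(s["position"],Ro.from_quat(s["orientation"]).as_matrix())
E
```

```text
[[0.5544, 0.0589, 0.05], [0.5778, -0.0584, 0.05], [0.4246, -0.089, 0.05], [0.4006, 0.0281, 0.05]] ctr [ 0.48936697 -0.01511476  0.05      ] sides [np.float64(0.15687336724662543), np.float64(0.11959051286735585), np.float64(0.15619147920123033), np.float64(0.11955996095546427)]
hatch yaw(long) 11.318032891973887
hole [ 0.48971712 -0.0145001   0.05      ] slot [ 0.49295469 -0.01191034  0.047     ]
block [ 0.44327396 -0.27275399  0.03      ] [np.float64(0.07350853946102995), np.float64(0.07331272589155478), np.float64(0.07232205177688443), np.float64(0.07455131555904958)]
yaw 3.7097070679701907
flange [ 0.44264302 -0.27182123  0.034     ]
paddle ends [ 0.46002589 -0.27140621  0.072     ] [ 0.42422498 -0.2704121   0.072     ]
[ 0.13801216 -0.60929915  0.23082029] [[ 9.75295681e-01  2.20903379e-01 -1.75788005e-04]
 [ 2.20903449e-01 -9.75295342e-01  8.13209169e-04]
 [ 8.19543134e-06 -8.31951567e-04 -9.99999654e-01]]
```

Measured sizes match what was given (panel 156.5 x 119.5 mm, block about 73 mm), and the slot sits 4.2 mm off the hole centre. I'll move above the stud with the tool yaw near 180°, so joint 6 has room for the quarter turn later.

```bash
python3 -m crank '0 5 -3.5 0 -10; 0 10 -7 1 -21; 0 15 -10.5 2 -31;0 20 -14 3 -42;0 25 -17.5 4 -53;0 30 -21 5 -63;0 34 -24 6 -74;0 37.2 -26.1 7 -84;0 37.2 -26.1 7 -95;0 37.2 -26.1 7 -105;0 37.2 -26.1 7 -116;0 37.2 -26.1 7 -126;0 37.2 -26.1 7 -137;0 37.2 -26.1 7 -147;0 37.2 -26.1 7 -158;0 37.2 -26.1 7 -168;0 37.2 -26.1 7 -168;0 37.2 -26.1 7 -168'
python3 - <<'E'
from h import *
import cv2
s=bot.get_state();c=viewer.capture("wrist")
R=Ro.from_quat(s["orientation"]).as_matrix();print(s["t"],s["position"],np.degrees(np.arctan2(R[1,0],R[0,0])),s["joint_pos"])
cv2.imwrite("pics/w1.png",c["frame"][:,:,::-1])
for X in([.4426,-.2718,.034],[.46,-.2714,.072],[.424,-.2704,.072]):print(pix(c,X,s))
E
```

```text
t: 2.45
position: [0.4432, -0.2728, 0.1612]
orientation: [-0.005, 1.0, 0.0, -0.0]
wrist_force: [-0.3, -0.1, -0.6]
gripper_width: 1.0
finger_force: 0.0
2.45 [ 0.44317559 -0.27278515  0.16123803] -179.46134799525333 [-5.54647854e-01  2.74553916e-01  1.92186873e+00  1.77436985e-05
  9.45297975e-01 -2.13485582e+00]
[319.08631152 191.01881396]
[319.45758979 223.70013308]
[321.17825865 181.00552435]
```

View pics/w1.png

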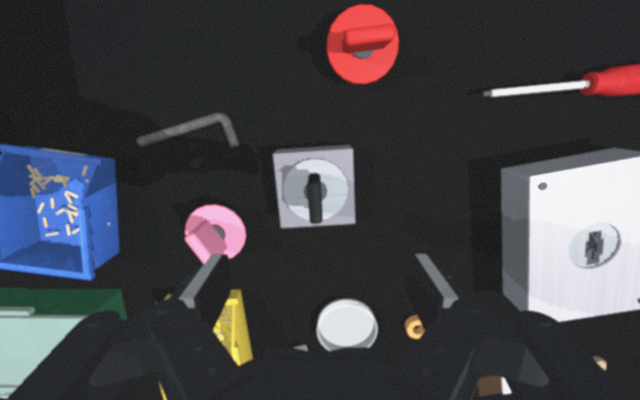

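In the wrist view the stud's flange is centred at about (315,190). Its paddle runs vertically from 175 to 220, lined up with the tool and within 2 mm of centre. Next I descend and grip.

```bash
python3 -m crank '0 0 0 4 0;0 0 0 8 0;0.3 0 0 11 0;0.3 0 0 12 0;0.5 0 0 12.1 0;1 0 0 12.1 0;1 0 0 12.1 0;1 0 0 12.1 0;1 0 0 12.1 0;1 0 0 12.1 0' 50
python3 -m crank '1 0 0 -0.5 0;1 0 0 -1 0;1 0 0 -2 0;1 0 0 -4 0;1 0 0 -8 0;1 0 0 -8 0;1 0 0 -8 0'
python3 - <<'E'
from h import *
import cv2
s=bot.get_state();c=viewer.capture("wrist")
R=Ro.from_quat(s["orientation"]).as_matrix();print(s["position"],np.degrees(np.arctan2(R[1,0],R[0,0])))
t=viewer.capture("side")["frame"][180:330,220:400]
o=np.zeros((400,800,3),np.uint8);o[:,:400]=c["frame"][:,120:520];o[:333,400:]=cv2.resize(t,(400,333))
cv2.imwrite("pics/w2.png",o[:,:,::-1])
E
```

```text
t: 3.75
position: [0.4441, -0.2737, 0.0414]
orientation: [-0.007, 1.0, -0.001, 0.001]
wrist_force: [-1.8, -3.0, 7.8]
gripper_width: 0.124
finger_force: 51.1
t: 4.62
position: [0.4428, -0.2724, 0.1201]
orientation: [-0.007, 1.0, 0.0, -0.0]
wrist_force: [-1.4, 0.2, -1.0]
gripper_width: 0.12
finger_force: 49.9
[ 0.44284124 -0.27238929  0.12011702] -179.2391421830502
```

View pics/w2.png

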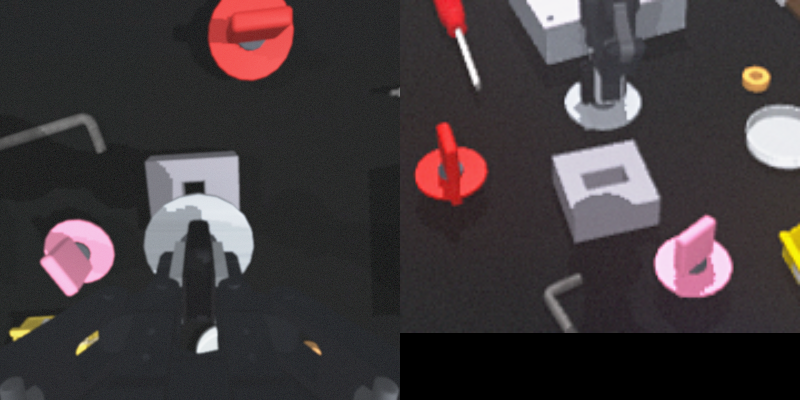

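The stud is held square. I'll carry it past the hatch so that the wrist camera can see the slot next to the flange.

```bash
python3 - <<'E'
from h import *
s=bot.get_state();c=viewer.capture("wrist")
T=Ro.from_quat(s["orientation"]).as_matrix()
P=np.array([pix(c,s["position"]+T@np.array([.03*np.cos(a),.03*np.sin(a),.0074]),s) for a in np.linspace(0,6.28,100)])
print(P.min(0),P.max(0),pix(c,s["position"]+T@np.array([0,0,.0074]),s))
E
python3 -m crank '1 -1.5 3.5 0 -2;1 -3.5 8 0 -4;1 -5.5 13 0 -6;1 -7.5 18 0 -8;1 -9.5 23 0 -9.5;1 -11 26 0 -10.5;1 -11.3 27.1 0 -10.5;1 -11.3 27.1 0 -10.5;1 -11.3 27.1 0 -10.5'
python3 - <<'E'
from h import *
import cv2
s=bot.get_state();c=viewer.capture("wrist")
R=Ro.from_quat(s["orientation"]).as_matrix();print(s["position"],np.degrees(np.arctan2(R[1,0],R[0,0])),s["joint_pos"])
print(pix(c,[.4897,-.0145,.05],s),pix(c,[.49295,-.0119,.047],s))
np.savez("v3.npz",p=s["position"],o=s["orientation"])
cv2.imwrite("pics/w3.png",cv2.resize(c["frame"][:280,140:500],(771,600),interpolation=cv2.INTER_CUBIC)[:,:,::-1])
E
```

```text
[262.7054496  197.44380909] [372.66820494 297.31775564] [317.68065017 250.0719174 ]
t: 5.9
position: [0.5519, -0.0014, 0.1199]
orientation: [-0.098, 0.995, -0.0, -0.001]
wrist_force: [0.3, -0.4, -1.0]
gripper_width: 0.123
finger_force: 49.9
[ 0.55185125 -0.00135474  0.11993699] -168.7883873269616 [-5.01551939e-03  3.75513328e-01  1.88563042e+00 -3.28648158e-04
  8.81511418e-01 -1.77128227e+00]
[316.84289224 124.22086298] [319.63761348 129.46543948]
```

View pics/w3.png

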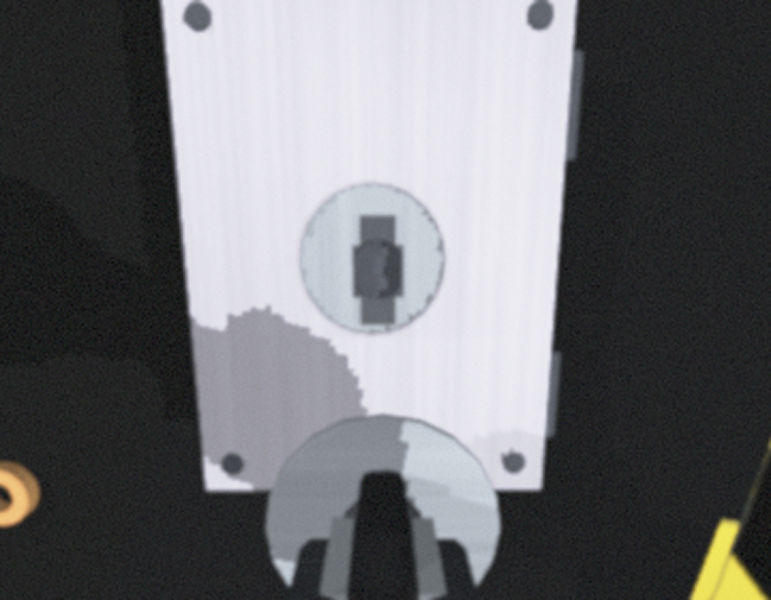

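In the enlarged wrist crop the hole centre is at (372,257), the slot at (378,270) and the flange centre at column 382. Panel and slot are parallel to the tool. Relative to the flange, this agrees with the top-camera slot position, so I'll move above it and stop just clear of the panel.

```bash
python3 -m crank '1 2 0 0 0;1 4 0 0 0;1 6 0.1 0 0;1 6 0.1 1 0;1 6 0.1 2.5 0;1 6 0.1 3.2 0;1 6 0.1 3.2 0;1 6 0.1 3.2 0;1 6 0.1 3.2 0'
cat > st.py <<'E'
from h import *
s=bot.get_state();p=np.array(s["position"]);R=Ro.from_quat(s["orientation"]).as_matrix()
y=np.degrees(np.arctan2(R[1,0],R[0,0]))
d=p-np.array([.49295,-.0123,.05+.0324])
print("t",round(s["t"],2),"tool-frame err cm to slot",np.round(100*(R.T@(-d))[:2],3),"foot z rel panel mm",round(1000*d[2],2),"yaw",round(y,2),"F tool",np.round(R.T@s["wrist_force"],1),"tilt",np.round(R[2],4))
E
python3 st.py
```

```text
t: 7.08
position: [0.4939, -0.011, 0.0885]
orientation: [-0.098, 0.995, -0.0, 0.0]
wrist_force: [-0.8, 1.0, -0.9]
gripper_width: 0.12
finger_force: 49.9
t 7.08 tool-frame err cm to slot [ 0.122 -0.108] foot z rel panel mm 6.15 yaw -168.73 F tool [0.6 1.2 0.9] tilt [-6.e-04 -1.e-04 -1.e+00]
```

```bash
python3 -m crank '1 0.1 -0.1 0.3 0;1 0.1 -0.1 0.6 0;1 0.1 -0.1 0.8 0;1 0.1 -0.1 0.8 0;1 0.1 -0.1 0.8 0'; python3 st.py
python3 -m crank '1 0 0 0.05 0;1 0 0 0.1 0;1 0 0 0.1 0;1 0 0 0.1 0'; python3 st.py
```

```text
t: 7.7
position: [0.4928, -0.0122, 0.0803]
orientation: [-0.098, 0.995, 0.0, 0.0]
wrist_force: [-0.2, -0.7, 0.5]
gripper_width: 0.122
finger_force: 49.9
t 7.7 tool-frame err cm to slot [-0.012 -0.011] foot z rel panel mm -2.11 yaw -168.73 F tool [ 0.3 -0.6 -0.5] tilt [-0.  0. -1.]
t: 8.2
position: [0.4928, -0.0122, 0.0794]
orientation: [-0.098, 0.995, -0.0, 0.0]
wrist_force: [-0.3, -0.1, 0.6]
gripper_width: 0.119
finger_force: 50.2
t 8.2 tool-frame err cm to slot [-0.011 -0.008] foot z rel panel mm -3.04 yaw -168.73 F tool [ 0.3 -0.  -0.6] tilt [-1.e-04 -0.e+00 -1.e+00]
```

```bash
python3 -m crank '1 0 0 0.05 0;1 0 0 0.1 0;1 0 0 0.1 0'; python3 st.py|cut -c1-200
python3 -m crank '1 0 0 0.05 0;1 0 0 0.1 0;1 0 0 0.1 0'; python3 st.py
```

```text
t: 8.57
position: [0.4931, -0.0123, 0.0789]
orientation: [-0.098, 0.995, -0.0, 0.0]
wrist_force: [-2.2, -0.9, 10.3]
gripper_width: 0.121
finger_force: 51.7
t 8.57 tool-frame err cm to slot [ 0.01  -0.001] foot z rel panel mm -3.46 yaw -168.73 F tool [  2.4  -0.4 -10.3] tilt [-5.e-04 -1.e-04 -1.e+00]
t: 8.95
position: [0.4932, -0.0123, 0.0786]
orientation: [-0.098, 0.995, -0.0, 0.0]
wrist_force: [-4.9, 0.2, 19.3]
gripper_width: 0.12
finger_force: 53.1
t 8.95 tool-frame err cm to slot [0.029 0.002] foot z rel panel mm -3.81 yaw -168.73 F tool [  4.8   1.1 -19.3] tilt [-8.e-04 -2.e-04 -1.e+00]
```

```bash
cat >> st.py <<'E'
print("M tool",np.round(R.T@s["torque"],3))
E
python3 st.py|tail -1; python3 -m crank '1 0 0 -0.09 0;1 0 0 -0.09 0;1 0 0 -0.09 0'; python3 st.py
```

```text
M tool [-0.296  0.945 -0.03 ]
t: 9.32
position: [0.4931, -0.0123, 0.0789]
orientation: [-0.098, 0.995, -0.0, 0.0]
wrist_force: [-2.8, 0.7, 10.7]
gripper_width: 0.121
finger_force: 51.5
t 9.32 tool-frame err cm to slot [ 0.013 -0.001] foot z rel panel mm -3.45 yaw -168.74 F tool [  2.6   1.2 -10.7] tilt [-6.e-04 -1.e-04 -1.e+00]
M tool [-0.071  0.534 -0.056]
```

```bash
python3 -m crank '1 0 0 -0.03 0;1 0.05 0 -0.03 0;1 0.1 0 -0.03 0;1 0.15 0 -0.03 0;1 0.2 0 -0.03 0;1 0.2 0 -0.03 0'>/dev/null; python3 st.py
python3 -m crank '1 0 -0.05 0 0;1 0 -0.1 0 0;1 0 -0.15 0 0;1 0 -0.15 0 0'>/dev/null; python3 st.py
```

```text
t 10.07 tool-frame err cm to slot [-0.082  0.01 ] foot z rel panel mm -3.3 yaw -168.74 F tool [-2.9  0.8 -6.4] tilt [-2.7e-03 -4.0e-04 -1.0e+00]
M tool [-0.242 -0.681  0.051]
t 10.57 tool-frame err cm to slot [-0.195  0.144] foot z rel panel mm -4.01 yaw -168.74 F tool [-2.9  1.6 -0.8] tilt [-4.e-04 -0.e+00 -1.e+00]
M tool [-0.207 -0.582  0.015]
```

It dropped in: z went past the receptacle face and the vertical force vanished. I'll ease off the side load and lower.

```bash
python3 -m crank '1 -0.04 0.02 0 0;1 -0.04 0.02 0.1 0;1 -0.04 0.02 0.15 0;1 -0.04 0.02 0.15 0'>/dev/null; python3 st.py
python3 -m crank '1 0 0 0.1 0;1 0 0 0.2 0;1 0 0 0.2 0'>/dev/null; python3 st.py
```

```text
t 11.07 tool-frame err cm to slot [-0.176  0.123] foot z rel panel mm -5.47 yaw -168.73 F tool [-2.6 -0.1  0.9] tilt [ 0. -0. -1.]
M tool [ 0.074 -0.532 -0.005]
t 11.45 tool-frame err cm to slot [-0.173  0.123] foot z rel panel mm -7.5 yaw -168.74 F tool [-3.1 -0.9  0.6] tilt [-0. -0. -1.]
M tool [ 0.01  -0.633  0.019]
```

```bash
python3 -m crank '1 -0.08 0 0.1 0;1 -0.08 0 0.2 0;1 -0.08 0 0.3 0;1 -0.08 0 0.3 0'>/dev/null; python3 st.py
python3 -m crank '1 0 0 0.1 0;1 0 0 0.2 0;1 0 0 0.25 0;1 0 0 0.25 0'>/dev/null; python3 st.py
```

```text
t 11.95 tool-frame err cm to slot [-0.146  0.113] foot z rel panel mm -10.7 yaw -168.73 F tool [0.4 0.8 1.2] tilt [ 1.1e-03  2.0e-04 -1.0e+00]
M tool [ 0.05  -0.012 -0.014]
t 12.45 tool-frame err cm to slot [-0.097  0.12 ] foot z rel panel mm -12.93 yaw -168.73 F tool [ 0.3 -0.6  1.3] tilt [ 1.e-04  0.e+00 -1.e+00]
M tool [ 0.006  0.01  -0.038]
```

```bash
python3 -m crank '1 0 0 0.1 0;1 0 0 0.2 0;1 0 0 0.3 0;1 0 0 0.4 0;1 0 0 0.5 0;1 0 0 0.6 0;1 0 0 0.7 0;1 0 0 0.7 0;1 0 0 0.7 0'>/dev/null; python3 st.py
```

```text
t 13.57 tool-frame err cm to slot [-0.092  0.123] foot z rel panel mm -19.84 yaw -168.73 F tool [ 1.7  0.2 -6.1] tilt [-1.e-04 -0.e+00 -1.e+00]
M tool [-0.041  0.277  0.036]
```

```bash
python3 -m crank '1 0 0 0 5;1 0 0 0 10;1 0 0 0 15;1 0 0 0 20;1 0 0 0 20'>/dev/null; python3 st.py
python3 -m crank '1 0 0 0 8;1 0 0 0 16;1 0 0 0 24;1 0 0 0 30;1 0 0 0 30'>/dev/null; python3 st.py
```

```text
t 14.2 tool-frame err cm to slot [0.011 0.177] foot z rel panel mm -19.66 yaw 171.21 F tool [-0.6 -2.9 -6.1] tilt [-1.2e-03 -5.0e-04 -1.0e+00]
M tool [0.598 0.052 0.041]
t 14.82 tool-frame err cm to slot [0.082 0.252] foot z rel panel mm -19.88 yaw 141.24 F tool [-4.3 -9.  -5.8] tilt [-7.0e-04 -1.6e-03 -1.0e+00]
M tool [ 1.608 -0.599  0.015]
```

```bash
python3 -m crank '1 -0.05 -0.1 0 0;1 -0.05 -0.12 0 0;1 -0.05 -0.12 0 7;1 -0.05 -0.12 0 14;1 -0.05 -0.12 0 20;1 -0.05 -0.12 0 20'>/dev/null; python3 st.py
```

```text
t 15.57 tool-frame err cm to slot [0.217 0.25 ] foot z rel panel mm -19.84 yaw 121.22 F tool [-3.9 -5.  -5.9] tilt [-8.e-04 -4.e-04 -1.e+00]
M tool [ 0.782 -0.727 -0.002]
```

```bash
python3 -m crank '1 -0.08 -0.1 0 0;1 -0.08 -0.1 0 7;1 -0.08 -0.1 0 14;1 -0.08 -0.1 0 20;1 -0.08 -0.1 0 20;1 -0.08 -0.1 0 20'>/dev/null; python3 st.py
```

```text
t 16.32 tool-frame err cm to slot [0.338 0.201] foot z rel panel mm -19.76 yaw 101.27 F tool [-0.3 -1.5 -6.9] tilt [ 0.e+00  4.e-04 -1.e+00]
M tool [ 0.298 -0.064  0.002]
```

```bash
python3 -m crank '1 0 0 -0.1 0;1 0 0 -0.2 0;1 0 0 -0.3 0;1 0 0 -0.35 0;1 0 0 -0.35 0'>/dev/null; python3 st.py
```

```text
t 16.95 tool-frame err cm to slot [0.344 0.206] foot z rel panel mm -16.35 yaw 101.26 F tool [ 1.2 -0.4 -2.5] tilt [ 0.e+00  3.e-04 -1.e+00]
M tool [-0.086  0.116  0.018]
```

```bash
python3 -m crank '0.8 0 0 0 0;0.7 0 0 0 0;0.5 0 0 0 0;0.3 0 0 0 0;0.2 0 0 0 0;0.2 0 0 0 0;0.2 0 0 -2 0;0.2 0 0 -5 0;0.2 0 0 -9 0;0.2 0 0 -13 0;0.2 0 0 -13 0;0.2 0 0 -13 0'
python3 - <<'E'
from h import *
import cv2
w=viewer.capture("wrist")["frame"];a=viewer.capture("side")["frame"][130:220,250:370]
o=np.zeros((600,800,3),np.uint8);o[:300,:480]=cv2.resize(w,(480,300));o[300:,:400]=cv2.resize(a,(400,300),interpolation=cv2.INTER_CUBIC)
b=viewer.capture("top")["frame"][160:255,205:305];o[300:,400:716]=cv2.resize(b,(316,300),interpolation=cv2.INTER_CUBIC)
cv2.imwrite("pics/end.png",o[:,:,::-1])
E
```

```text
t: 18.45
position: [0.491, -0.0161, 0.1955]
orientation: [0.634, 0.773, -0.0, -0.0]
wrist_force: [0.2, -0.2, -1.7]
gripper_width: 0.795
finger_force: 0.0
```

View pics/end.png

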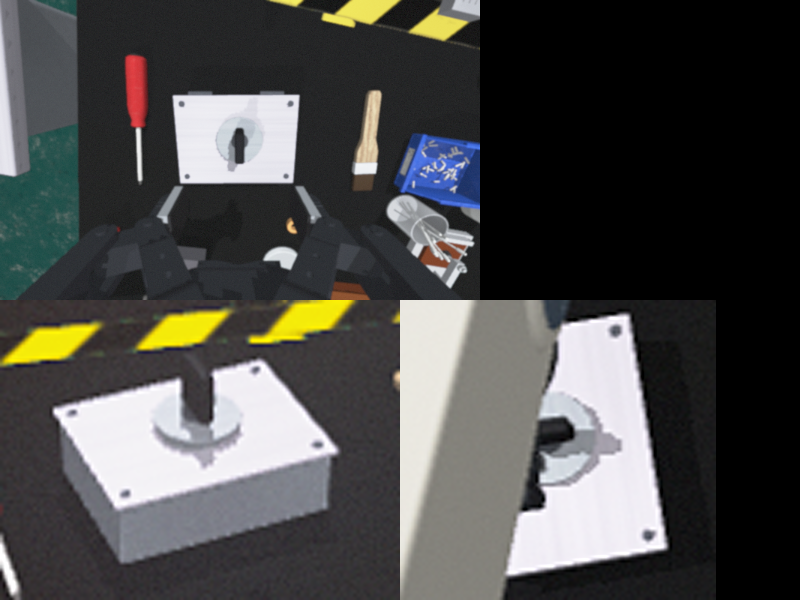

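The stud stands upright with its flange just above the panel and its paddle across the slot. I'll take one close look to check the angle before handing in.

```bash
python3 - <<'E'
from h import *
import cv2
w=viewer.capture("wrist")["frame"]
cv2.imwrite("pics/end2.png",cv2.resize(w[115:255,220:410],(760,560),interpolation=cv2.INTER_CUBIC)[:,:,::-1])
E
```

```text
(no output)
```

View pics/end2.png

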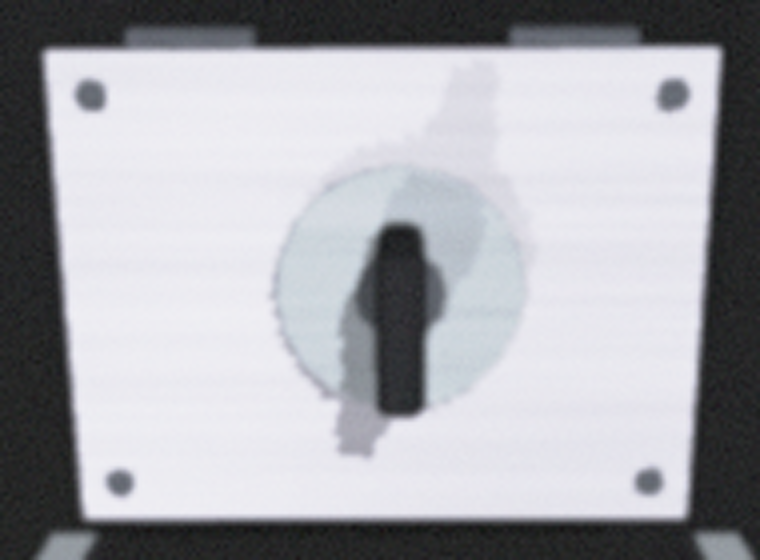

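The paddle runs vertically from (400,225) to (400,413), square to the panel edges. I'm handing in.

```bash
python3 -c "
from rig import bot
print(bot.sign_off())"
```

```text
the job is handed in; nothing more can be done
None
```

The stud is in the keyhole slot, pressed and turned a quarter turn clockwise, then released; in the last pictures it stands upright and square across the slot. The job was handed in at about 18.5 s, but the sign-off returned no verdict. I read the foot at about 16.4 mm below the panel's top just before letting go, and did not measure it again after release.

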